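Lock a height stop: hold the lower nut, tighten the jam nut

ROBOT

A 6-joint arm with a two-finger parallel gripper is mounted at the origin on the work surface. World frame = base frame: x ahead of the robot, y to its left, z up, the work surface at z = 0. Lengths are in m, angles in rad, forces in N, time in s.
With the tool pointing down it reaches from about 0.375 to 0.975 m from the base axis. Payload 3.8 kg.
Tool frame: the origin (TCP) lies at the very end of the fingers, on their centre line; the grasp point (between the pads) lies 19 mm behind it; z points along the fingers, y is the line along which they close (so a half turn about z gives the same grasp; the last joint's range is limited). The gripper opens to 88 mm and grips with 3 to 60 N. Pads are 18 mm wide; open, the fingers measure 123 mm over their backs; the gripper's body (75 mm by 187 mm) begins 45 mm behind the grasp point.
Start: joints at [1.184, 0.264, 1.604, -0, 1.274, -0.037], TCP at [0.231, 0.634, 0.239] pointing down, gripper open.
Joint ranges: [-2.63, 2.63], [-0.94, 2.18], [0.31, 2.57], [-1.31, 4.45], [0, 2.66], [-2.55, 2.55]. Speed limits (rad/s): [2.57, 2.57, 3.14, 3.14, 3.14, 3.14].

INTERFACE

Orientations are given as a unit quaternion [x, y, z, w].
In Python, from workcell import * gives the robot as it stands. The module is installed in compiled form; this text tells all that it offers.
- The arm moves only by the shell command python3 -m crank 'ROWS' [OPENING] [FORCE]. ROWS is JSON, one flat list of numbers, 4 for each row, row after row: the shift along the world's x, y, z in units of 30 mm (1.0 is 30 mm), then the turn about the world's z in units of 6 degrees (1.0 is 6 degrees). A call has exactly 5 rows; each row is the pose to reach, as a shift and turn from the pose commanded when the call began; what a row does not reach only later rows make up. A row lasts 1/12 s, in which the tool goes at most 41.7 mm and 7.16 degrees, less where a joint would pass 70% of its speed; a pose out of reach is approached as far as the arm can. A call with a gripper value outside its range is refused whole. OPENING is the opening, from -1 (shut) to 1 (fully open), set as the call begins (- or left out, the last holds). The fingers move at their own pace and stop on an object; FORCE is the grip in N (left out, the last holds). Time passes only in rows, so rows that repeat a pose let the fingers close, or fill a call up. It gives the time, the measured TCP pose, the force, the opening and the grip force at its end, in the units of the state.
- get_obs(): the state, without advancing time (a new reading comes with each control period).
- get_image(name): name is "scene" or "top"; returns a dict with "pixels" (400x640x3 uint8, blue, green, red), "depth" (400x640 float32, m along the optical axis (not along the pixel's ray), 0 where there is no reading), "mtx" (3x3 intrinsics, pixels), "dist_coeffs" ([k1, k2, p1, p2, k3] as OpenCV has them; the pictures are not rectified), "T" (4x4, takes a point from camera to world coordinates). Camera axes: x right, y down, z forward; pixel columns grow to the right and rows downward; lengths in m; the calibration is good to about 2 mm. A picture is of the moment at which its call begins.
- close_job(): hands the job in; it is judged then, once.
The state is a dict: "time": time; "joints": joint angles; "joint_velocities": joint speeds; "effort": joint torques, N m; "ee_pos": TCP position; "eef_rot": TCP orientation; "ft_force": force on the tool from outside, world axes, zero at the start; "wrist_torque": the same for the moment, N m; "width": finger opening in m; "finger_force": force on a finger pad.
Only numpy, scipy, OpenCV 4.12 (cv2) and the standard library are available. Lean on these libraries where they do the work, as an engineer would, in place of code of your own. Each camera call takes 0.05 s, during which the arm holds its last target. There are 200 camera calls.

TASK

Lock the height stop on the steel bench block: slide the open-ended holding spanner fully onto the brass lower nut, lying flat on the block with its shank beside the stop peg so that it keeps that nut from turning. Then swing the jam nut's black-handled lever clockwise (seen from above) until the jam nut comes up hard against the lower nut and the peg takes the pull, snugging it with about 10 newtons on the lever handle and never more than about 15. Leave the spanner on the nut, let go of everything, and do not disturb the snuff-box case, the music movement or the screwdriver.

Things in the scene. Friction and masses are not known exactly. Their poses are not given: they have to be found in the camera images.
- bench_block: fixed steel bench block, 200 x 100 x 30 mm high. Origin on the axis of the upright brass threaded post, at table level; the block runs from 155 mm behind (-x) to 45 mm ahead (+x) of it and 50 mm to either side. The post (17 mm thick) ends 72 mm above the table. z up; at yaw 0 its -x end faces the robot
- stop_peg: upright steel peg fixed on the block, 10 mm thick, 30 to 50 mm above the table. Origin at its foot, 100 mm behind (-x) the post axis and 15 mm to the block's +y side. A spanner on the lower nut, its 14 mm shank along the block's x axis, has 3 mm of gap to the peg; dragged clockwise (from above) its shank bears on it
- nut_centre (a point): underside centre of the brass square lower nut, on the post axis, 31 mm above the table, turning with the nut. Nut 32 x 32 mm, 12 mm high; its sides lie along its x and y axes. The 35 mm jaw takes the two sides parallel to x, when the spanner's x points along this x, with 1.5 mm of room on each side and about 0.1 rad of play
- nut_corner (a point): the lower nut's corner at its -x, -y side, 22.6 mm from the post axis; shows whether the nut has turned from its setting (a turn of about 0.25 rad from spanner slack is harmless, 0.4 rad is not)
- lower_nut (a joint): turn of the lower nut, rad, clockwise from above positive, 0 when its x axis is along the block's. It turns very easily (0.06 N m), more easily than the jam nut on top of it, so it runs round with the jam nut unless it is held
- jam_nut (a joint): turn of the jam nut relative to the lower nut, rad, clockwise from above positive. It drags with 0.14 N m all the way and comes hard up against the lower nut at 0.90, where the torque rises steeply (within about 0.03 rad); it stays where it is left. 0.85 or more counts as home
- lever_grip (a point): on the upright black handle, free to spin on its pin at the end of the jam nut's lever, 60 mm from the post axis, 86 mm above the table. Handle: round, 14 mm thick, 62 to 104 mm up; the lever below ends at 62 mm. Its x axis points out along the lever; with both joints 0 that is 1.48 rad anticlockwise from the block's x. It swings about the post axis
- spanner: loose open-ended steel holding spanner, 0.16 to 0.26 kg, lying flat, 8 mm thick, 219 mm long, with an ebony grip block on its shank. Origin at the underside, below the middle of the grip; x axis runs along the shank to the jaw, z up. The 14 mm wide shank starts 55 mm behind the origin. Centre of mass about 40 mm ahead of the origin
- spanner_jaw (a point): centre of the jaw at its underside, 135 mm ahead (+x) of the spanner's origin; seated it lies on the post axis. Opening 35 mm wide, flared tips 29 mm ahead of this point, throat 16.5 mm behind it; head 59 mm wide, ending 29 mm behind. Set down with this point 49 mm behind the nut's centre, the head fits between nut and peg; then push along x
- spanner_grip (a point): middle of the ebony grip block, 21 mm above the spanner's underside. The block is 40 mm long (along x), 16 mm wide (along y) and stands from 8 to 34 mm above the underside
- snuff_case: bystander: closed black lacquered snuff-box case, 87 x 62 x 28 mm, brass line round it; loose on the table, origin under its centre
- movement: bystander: silver pocket music movement on a 62 x 46 mm plate, 22 mm high, with a brass cylinder; loose on the table, origin under its centre
- screwdriver: bystander: ebony-handled screwdriver, 170 mm long, lying on the table, origin under its middle
Not all that is in view belongs to the job. Of the things like the spanner, leave any that is purple; of the rest the smaller one is meant.

How it is judged:
On the way, in this order (a step that is already met when the one before it is completed fails the run):
1. the spanner lies flat on the block, fully on the lower nut: its jaw centre within 4 mm of the post axis, shank along the block within 0.25 rad (horizontal distance between spanner_jaw and nut_centre below 0.004 m and height (world z) of spanner_jaw below 0.034 m and angle between spanner's own z axis and vertical below 0.1 rad and angle between the x axis of spanner and the x axis of bench_block, either way round below 0.25 rad), for 0.2 s.
2. the jam nut is home (0.85 rad or more) and its torque, held by the spanner, presses the spanner on the stop peg with more than 3.5 N (about 7 N on the lever) (value of joint jam_nut above 0.85 rad and contact force between spanner and stop_peg above 3.5 N), for 0.2 s.
At the end, for the whole second after the job is handed in: The jam nut is left home against the lower nut (joint 0.85 rad or more) and still, and the spanner still lies flat on the block with its jaw centre within 5 mm of the post axis, at rest (value of joint jam_nut above 0.85 rad and velocity of joint jam_nut below 0.05 rad/s and horizontal distance between spanner_jaw and nut_centre below 0.005 m and height (world z) of spanner_jaw below 0.034 m and angle between spanner's own z axis and vertical below 0.1 rad and linear speed of spanner below 0.02 m/s); the robot touches nothing.
It fails at once if the lower nut loses its setting (its corner moves more than 9 mm, about 0.4 rad) (distance of nut_corner from where it was at the start of the episode above 0.009 m).
It fails at once if the jam nut is overtightened: while it nears home (0.7 rad or more) the spanner presses the stop peg with more than 10 N (about 18 N on the lever) (contact force between spanner and stop_peg above 10 N and value of joint jam_nut above 0.7 rad).
It fails at once if the snuff-box case is disturbed (moved more than 15 mm) (distance of snuff_case from where it was at the start of the episode above 0.015 m).
It fails at once if the music movement is disturbed (moved more than 15 mm) (distance of movement from where it was at the start of the episode above 0.015 m).
It fails at once if the screwdriver is disturbed (moved more than 15 mm) (distance of screwdriver from where it was at the start of the episode above 0.015 m).
It also fails if it takes over 64 s, if anything falls off the work surface, if the arm or the gripper's body presses on something with over 40 N, if the wrist force passes 120 N, or if a joint passes its speed limit or range.

## Working session

There is one attempt and no reset: what is moved stays moved. The work goes in short steps, Python scripts to look and compute and a shell command to move; the robot and the scene stay as the last step left them, time stands still between calls to the robot, and variables do not carry over. Pictures are saved under pics/ and viewed, at most 10 in all, crops included, and the job is handed in when it is done.

```bash
mkdir -p pics
python3 - <<'E'
from workcell import *
import cv2,numpy as np
for n in("scene","top"):
    i=get_image(n); cv2.imwrite(f"pics/{n}0.png",i["pixels"]); np.savez(f"pics/{n}0.npz",**i)
    print(n,i["mtx"].round(1).tolist(),i["dist_coeffs"],i["T"].round(3).tolist())
o=get_obs();print(o)
E
```

```text
scene [[424.7, 0.0, 323.0], [0.0, 424.7, 191.8], [0.0, 0.0, 1.0]] [-0.0675925  0.         0.         0.         0.       ] [[-0.746, 0.577, -0.334, 0.828], [0.666, 0.655, -0.356, 0.465], [0.013, -0.488, -0.873, 1.117], [0.0, 0.0, 0.0, 1.0]]
top [[390.1, 0.0, 321.8], [0.0, 390.1, 199.5], [0.0, 0.0, 1.0]] [-0.09340184  0.          0.          0.          0.        ] [[-0.015, -0.985, 0.172, 0.239], [-1.0, 0.016, 0.005, 0.029], [-0.008, -0.172, -0.985, 1.133], [0.0, 0.0, 0.0, 1.0]]
{'time': 0.1, 'joints': array([ 1.18411860e+00,  2.64665334e-01,  1.60522874e+00, -1.84786774e-05,
        1.27375302e+00, -3.69222416e-02]), 'joint_velocities': array([-0.0007987 , -0.00060941, -0.00243721, -0.00033636,  0.00233505,
        0.00161546]), 'effort': array([ 1.24295264e-03, -5.03630269e+01, -3.58069217e+01,  7.31200841e-02,
        2.34656129e-02, -4.04003333e-05]), 'ee_pos': array([0.23107435, 0.63351594, 0.23752565]), 'eef_rot': array([ 1.73984985e-01,  9.84747770e-01, -1.00612086e-03, -2.07307269e-04]), 'ft_force': array([-0.61662729, -0.03603217,  0.12815523]), 'wrist_torque': array([0.03908668, 0.01099189, 0.03854741]), 'finger_force': 0.0, 'width': 0.0882783358713099}
```

View pics/top0.png

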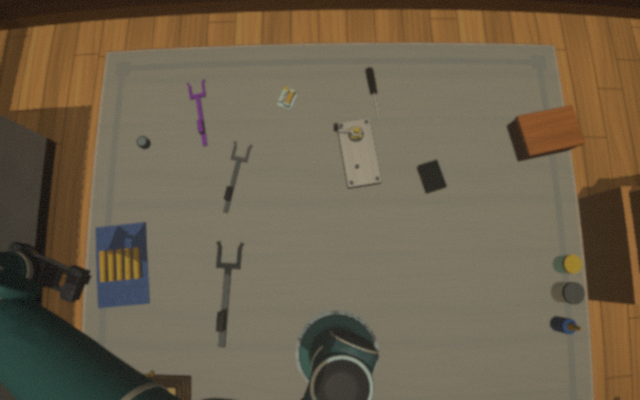

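View pics/scene0.png

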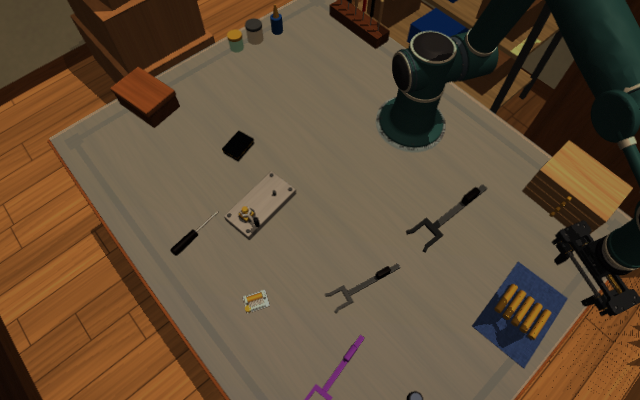

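The top view shows three spanner-like things: purple at (200,113), small grey at (236,178) and large grey at (228,295). I choose the small grey one, and check it in a close crop. The block is at (360,153), with the post at (356,132) and the lever handle at (337,127).

```bash
cat > h.py <<'E'
import numpy as np,cv2
class V:
    def __init__(s,i): s.K,s.d,s.T,s.px,s.dep=i["mtx"],i["dist_coeffs"],i["T"],i["pixels"],i["depth"]
    def ray(s,u,v):
        p=cv2.undistortPoints(np.array([[[u,v]]],float),s.K,s.d)[0,0]
        return s.T[:3,3],s.T[:3,:3]@np.array([p[0],p[1],1.])
    def at(s,u,v,z): o,r=s.ray(u,v); return o+r*(z-o[2])/r[2]
    def dp(s,u,v): o,r=s.ray(u,v); return o+r*s.dep[int(round(v)),int(round(u))]
    def proj(s,P):
        R=s.T[:3,:3].T; return cv2.projectPoints(np.array(P,float).reshape(-1,1,3),cv2.Rodrigues(R)[0],-R@s.T[:3,3],s.K,s.d)[0][:,0]
def tri(a,pa,b,pb):
    oa,ra=a.ray(*pa); ob,rb=b.ray(*pb)
    t=np.linalg.lstsq(np.c_[ra,-rb],ob-oa,rcond=None)[0]
    A=oa+ra*t[0];B=ob+rb*t[1]; return (A+B)/2,np.linalg.norm(A-B)
def ld(n): return V(np.load(f"pics/{n}.npz"))
E
python3 - <<'E'
from h import *
t,s=ld("top0"),ld("scene0")
c=lambda v,x,y,w=100:cv2.resize(v.px[y:y+w*3//4,x:x+w],(400,300),interpolation=cv2.INTER_CUBIC)
def g(im,x,y,w=100):
    k=400/w
    for q in range(0,w,20):cv2.putText(im,str(x+q),(int(q*k),10),0,.35,(0,255,255));cv2.line(im,(int(q*k),0),(int(q*k),5),(0,255,255))
    for q in range(0,w*3//4,20):cv2.putText(im,str(y+q),(0,int(q*k)+4),0,.35,(0,255,255))
    return im
G=lambda v,x,y:g(np.clip(c(v,x,y).astype(float)*1.5,0,255).astype(np.uint8),x,y)
cv2.imwrite("pics/m.png",np.vstack([np.hstack([G(t,190,139),G(t,310,115)]),np.hstack([G(s,312,250),G(s,212,168)])]))
for p in[(236,178),(240,150),(228,205),(356,132),(337,127),(360,170),(347,187),(380,183)]:print(p,t.dp(*p).round(4))
# table/block depth masks
for v,n in((t,"top"),(s,"scene")):
    print(n,v.at(320,200,0).round(3))
E
```

```text
(236, 178) [0.5058 0.2892 0.0045]
(240, 150) [5.939e-01 2.802e-01 3.000e-04]
(228, 205) [0.4239 0.31   0.0088]
(356, 132) [ 0.6189 -0.0668  0.0715]
(337, 127) [ 0.6259 -0.012   0.0953]
(360, 170) [ 0.5181 -0.0787  0.0273]
(347, 187) [ 0.4693 -0.0398  0.021 ]
(380, 183) [ 0.4835 -0.1391  0.0037]
top [0.436 0.039 0.   ]
scene [0.427 0.024 0.   ]
```

View pics/m.png

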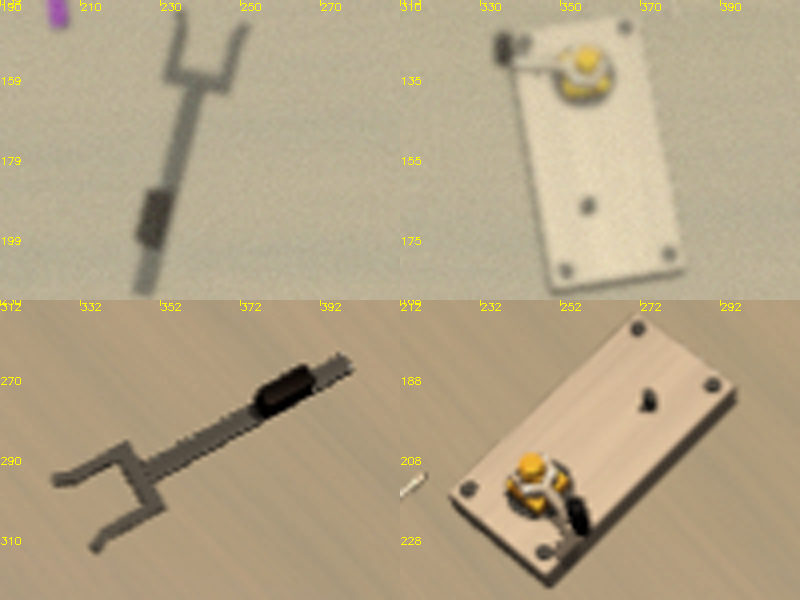

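The crops confirm a grey two-tined spanner with an ebony grip: in the top view its tips are at (235,143) and (251,146), grip at (228,194). The block has post top at (356,131), lever handle at (336,127) and peg at (357,167). Next I fit poses from both views.

```bash
cat > fit.py <<'E'
from h import *
from scipy.optimize import minimize
def segs(L,closed=True,n=30):
    L=np.array(L,float); P=[]
    for a,b in zip(L,np.roll(L,-1,0) if closed else L[1:]):
        P.append(a+(b-a)*np.linspace(0.04,.96,max(3,int(np.linalg.norm(b-a)/.003)))[:,None])
    return np.vstack(P)
def z(L,h): return [(x,y,h) for x,y in L]
BLK=segs(z([(-.155,-.05),(.045,-.05),(.045,.05),(-.155,.05)],.03))
def rect(a,b,w): return [(a,-w),(b,-w),(b,w),(a,w)]
SP=np.vstack([segs(z([(.106,-.007),(-.055,-.007),(-.055,.007),(.106,.007)],.008),False),
  segs(z([(.164,.0175),(.1185,.0175),(.1185,-.0175),(.164,-.0175)],.008),False),
  segs(z([(.164,-.0295),(.106,-.0295),(.106,.0295),(.164,.0295)],.008),False)])
GR=segs(z(rect(-.02,.02,.008),.034))
def place(P,q):
    c,s=np.cos(q[2]),np.sin(q[2]); return np.c_[q[0]+c*P[:,0]-s*P[:,1],q[1]+s*P[:,0]+c*P[:,1],P[:,2]+(q[3] if len(q)>3 else 0)]
def fit(views,P,q0,sc=1.2,step=(.006,.006,.04)):
    g=[]
    for v in views:
        im=cv2.GaussianBlur(v.px.astype(np.float32).mean(2),(0,0),sc)
        g.append(np.hypot(cv2.Sobel(im,5,1,0),cv2.Sobel(im,5,0,1)))
    def f(q):
        r=0
        for v,G in zip(views,g):
            p=v.proj(place(P,q)).astype(np.float32)
            r-=cv2.remap(G,p[None,:,0],p[None,:,1],1).mean()
        return r
    q0=np.array(q0,float);best=None
    for k in range(12):
        rr=np.random.default_rng(k); st=np.array(step)[:len(q0)] if len(q0)==3 else np.r_[step,.01]
        m=minimize(f,q0+(k>0)*rr.normal(size=len(q0))*st,method="Nelder-Mead",options=dict(initial_simplex=np.vstack([q0]+[q0+st*e for e in np.eye(len(q0))]) if k==0 else None,xatol=1e-5,fatol=1e-4))
        if best is None or m.fun<best.fun:best=m
    return best.x,-best.fun
E
python3 - <<'E'
from fit import *
t,s=ld("top0"),ld("scene0")
pts={"post":[(356.5,129.8),(245,207.5)],"handle":[(336,126),(255.8,221)],"grip":[(228.6,193),(383,272.5)],"peg":[(356.8,165.5),(274,192)]}
for k,(a,b) in pts.items():
    p,e=tri(t,a,s,b);print(k,p.round(4),"gap",e.round(4))
b0=[.613,-.068,.17+0]; 
a=t.at(348.3,188,.03);b=t.at(380.8,182.5,.03);c=t.at(368,119,.03)
print("corners",a.round(3),b.round(3),c.round(3)); yb=np.arctan2(*(c-b)[1::-1]); 
ps=[t.at(228.6,193,.034),t.at(241,159,.008)];ys=np.arctan2(*(ps[1]-ps[0])[1::-1]);print(yb,ys)
for n,vs in(("both",[t,s]),("top",[t]),("scene",[s])):
    print(n,"blk",*[x.round(4) for x in fit(vs,BLK,[.613,-.068,yb])],"span",*[x.round(4) for x in fit(vs,np.vstack([SP,GR]),[*ps[0][:2],ys])],"grip",*[x.round(4) for x in fit(vs,GR,[*ps[0][:2],ys])])
print("spanner z fit",fit([t,s],np.vstack([SP,GR]),[*ps[0][:2],ys,0]), "blk z",fit([t,s],BLK,[.613,-.068,yb,0]))
E
```

```text
post [ 0.6242 -0.0675  0.073 ] gap 0.0021
handle [ 0.6303 -0.0082  0.0889] gap 0.0032
grip [0.4557 0.3077 0.0225] gap 0.0048
peg [ 0.526  -0.067   0.0454] gap 0.003
corners [ 0.464 -0.043  0.03 ] [ 0.479 -0.138  0.03 ] [ 0.674 -0.108  0.03 ]
0.15118594609315147 -0.2539154508006481
both blk [ 0.6264 -0.0677  0.1448] 123.8976 span [ 0.456   0.3087 -0.2236] 170.084 grip [ 0.4588  0.3099 -0.1011] 216.9084
top blk [ 0.6296 -0.0693  0.1436] 45.4162 span [ 0.4551  0.3061 -0.2227] 72.0706 grip [ 0.4542  0.3028 -0.2129] 105.0291
scene blk [ 0.6255 -0.067   0.1438] 86.1604 span [ 0.4569  0.3096 -0.223 ] 107.2265 grip [ 0.4602  0.3113 -0.18  ] 156.3777
spanner z fit (array([ 0.45538465,  0.30831892, -0.22332726, -0.0070544 ]), np.float64(179.0946044921875)) blk z (array([ 0.63194341, -0.07080566,  0.13137036, -0.00927716]), np.float64(131.5653533935547))
```

Both views agree within 2–4 mm, and the peg, post and handle heights match the text. Spanner: about (0.456, 0.308), yaw −0.223, and its length fits the 219 mm model. Block: about (0.626, −0.068), yaw 0.144. I move above the grip.

```bash
python3 -m crank '[7.82,-10.92,-3,1.2,7.82,-10.92,-3,1.2,7.82,-10.92,-3,1.2,7.82,-10.92,-3,1.2,7.82,-10.92,-3,1.2]' 1 45
python3 -c "
from workcell import *
print(get_obs()['ee_pos'])"
```

```text
time: 0.52
ee_pos: [0.3501, 0.467, 0.1923]
eef_rot: [0.111, 0.994, -0.0, -0.0]
ft_force: [1.0, 0.5, 0.4]
width: 0.0879
finger_force: 0.0
[0.35005727 0.46696454 0.19232802]
```

```bash
python3 -m crank '[3.8,-5.3,-3.1,0,3.8,-5.3,-3.1,0,3.8,-5.3,-3.1,0,3.8,-5.3,-3.1,0,3.8,-5.3,-3.1,0]'; python3 -m crank '[0,0,0,0,0,0,0,0,0,0,0,0,0,0,0,0,0,0,0,0]'
python3 - <<'E'
from workcell import *
from h import *
im=[]
for n in("scene","top"):
    i=get_image(n); np.savez(f"pics/{n}1.npz",**i)
    v=V(i); p=v.proj([get_obs()["ee_pos"]])[0]; print(n,p)
    x,y=int(p[0])-50,int(p[1])-45; c=cv2.resize(i["pixels"][y:y+90,x:x+100],(400,360),interpolation=cv2.INTER_CUBIC); cv2.circle(c,tuple(((p-[x,y])*4).astype(int)),3,(0,0,255),-1); im.append(c)
cv2.imwrite("pics/c1.png",np.hstack(im))
E
```

```text
time: 0.93
ee_pos: [0.4598, 0.3141, 0.1028]
eef_rot: [0.112, 0.994, -0.0, -0.0]
ft_force: [1.2, 0.6, -0.4]
width: 0.0881
finger_force: 0.0
time: 1.35
ee_pos: [0.4592, 0.3175, 0.1048]
eef_rot: [0.111, 0.994, 0.001, 0.001]
ft_force: [-0.1, -0.4, 0.5]
width: 0.0882
finger_force: 0.0
scene [388.38039896 265.46489393]
top [217.11494897 186.62517254]
```

View pics/c1.png

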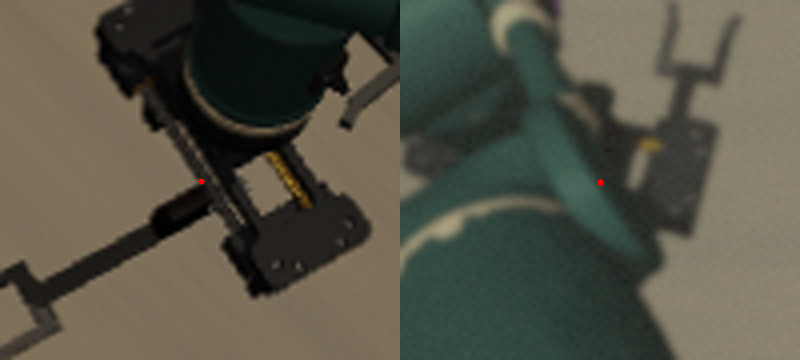

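The scene view shows the fingers straddling the spanner's axis near the grip at (376,277); the top view is blocked by the arm. I descend.

```bash
python3 -m crank '[0.22,-0.39,-1,0,0.22,-0.39,-2,0,0.22,-0.39,-2.8,0,0.22,-0.39,-3.3,0,0.22,-0.39,-3.3,0]'; python3 -m crank '[0,0,0,0,0,0,0,0,0,0,0,0,0,0,0,0,0,0,0,0]'
```

```text
time: 1.87
ee_pos: [0.464, 0.304, 0.0022]
eef_rot: [0.111, 0.994, -0.001, -0.002]
ft_force: [-0.2, -0.3, -0.1]
width: 0.0884
finger_force: 0.0
time: 2.28
ee_pos: [0.4666, 0.3047, 0.006]
eef_rot: [0.112, 0.994, 0.001, 0.001]
ft_force: [0.5, -0.2, -0.5]
width: 0.0886
finger_force: 0.0
```

```bash
for k in 1 2 3; do python3 -m crank '[0,0,0,0,0,0,0,0,0,0,0,0,0,0,0,0,0,0,0,0]' -1 45 | egrep 'ee_pos|ft|width|finger'; done; python3 -m crank '[0,0,0.5,0,0,0,1,0,0,0,1.5,0,0,0,2,0,0,0,2,0]'
python3 - <<'E'
from workcell import *
from fit import *
i=get_image("scene"); np.savez("pics/scene2.npz",**i); cv2.imwrite("pics/s2.png",cv2.resize(i["pixels"][200:360,260:460],(800,640))[:600])
E
```

```text
ee_pos: [0.4659, 0.3041, 0.0048]
ft_force: [0.3, -0.6, 0.8]
width: 0.057
finger_force: 0.0
ee_pos: [0.4659, 0.3042, 0.0048]
ft_force: [0.1, -0.3, 0.6]
width: 0.0234
finger_force: 0.0
ee_pos: [0.466, 0.3043, 0.0049]
ft_force: [-0.7, 0.9, -0.6]
width: 0.0156
finger_force: 45.0
time: 3.95
ee_pos: [0.4676, 0.3052, 0.0675]
eef_rot: [0.112, 0.994, 0.001, 0.002]
ft_force: [1.0, -0.2, -1.6]
width: 0.0156
finger_force: 45.0
```

View pics/s2.png

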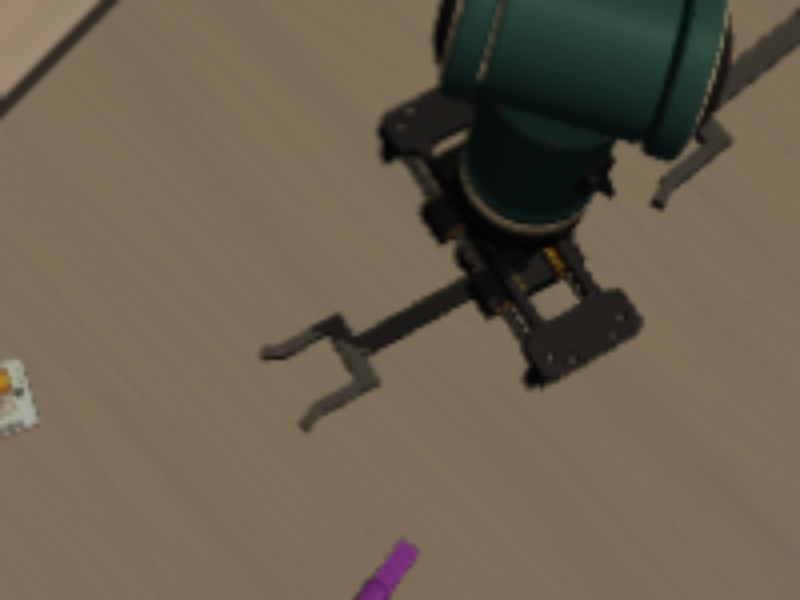

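The spanner is lifted level in the gripper, jaw at about scene (345,290). I carry it high over to the block.

```bash
python3 -m crank '[0,-0.5,3,0,-0.1,-1.5,3,0.7,-0.2,-2.5,3,1.4,-0.3,-3.5,3,2.1,-0.4,-4.5,3,2.8]'|grep ee;  python3 -m crank '[0,-1.3,0,0.7,-0.1,-2.6,0,0.7,-0.1,-3.9,0,0.7,-0.15,-5.0,0,0.7,-0.15,-5.5,0,0.7]'|grep ee; python3 -m crank '[0,-1,0,0,0,-2,0,0,0,-2.8,0,0,0,-3.2,0,0,0,-3.2,0,0]'|grep ee; python3 -m crank '[0,0,0,0,0,0,0,0,0,0,0,0,0,0,0,0,0,0,0,0]'
```

```text
ee_pos: [0.4539, 0.1678, 0.1553]
eef_rot: [-0.037, 0.999, -0.0, 0.001]
ee_pos: [0.4477, 0.0009, 0.1532]
eef_rot: [-0.07, 0.998, -0.001, -0.001]
ee_pos: [0.4484, -0.0939, 0.1534]
eef_rot: [-0.07, 0.998, -0.0, -0.001]
time: 5.67
ee_pos: [0.4494, -0.091, 0.1547]
eef_rot: [-0.072, 0.997, 0.0, -0.0]
ft_force: [0.7, 0.8, -2.1]
width: 0.0155
finger_force: 45.0
```

```bash
python3 -m crank '[0.05,-0.08,-1,0,0.05,-0.08,-2,0,0.05,-0.08,-3,0,0.05,-0.08,-3.5,0,0.05,-0.08,-3.5,0]'|grep ee;  python3 -m crank '[0,0,0,0,0,0,0,0,0,0,0,0,0,0,0,0,0,0,0,0]'
python3 - <<'E'
from workcell import *
from h import *
im=[]
for n,(x,y) in(("scene",(210,160)),("top",(310,110))):
    i=get_image(n); np.savez(f"pics/{n}3.npz",**i)
    c=cv2.resize(i["pixels"][y:y+90,x:x+80],(400,450),interpolation=cv2.INTER_CUBIC); im.append(np.clip(c*1.4,0,255).astype(np.uint8))
cv2.imwrite("pics/c3.png",np.hstack(im))
E
```

```text
ee_pos: [0.4474, -0.0927, 0.0461]
eef_rot: [-0.072, 0.997, 0.001, -0.004]
time: 6.5
ee_pos: [0.4521, -0.0945, 0.0512]
eef_rot: [-0.071, 0.997, -0.0, 0.001]
ft_force: [-0.2, 0.4, -1.9]
width: 0.0156
finger_force: 45.0
```

View pics/c3.png

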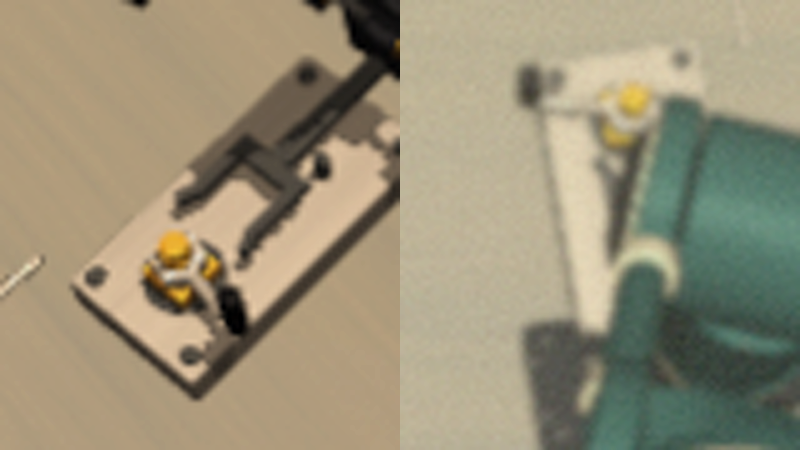

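The scene crop shows the head behind the nut: tips at about scene (246,203) and (259,213), nut at (245,214), peg at (274,192). The top view is partly hidden by the arm. I fit the head in the scene view.

Run:
```python
from fit import *
from scipy.optimize import minimize
s=ld("scene3"); s0=ld("scene0")
HD=SP[SP[:,0]>.03]
blk=fit([s0],BLK,[.6255,-.067,.144])[0]; print("blk",blk)
blk2=fit([s],BLK,[.6255,-.067,.144])[0]; print("blk now",blk2)
im=cv2.GaussianBlur(s.px.astype(np.float32).mean(2),(0,0),.8); G=np.hypot(cv2.Sobel(im,5,1,0),cv2.Sobel(im,5,0,1))
for zz in(.0463,):
  for P,nm in((HD,"head"),(SP[SP[:,0]>.11],"jaw")):
    best=(0,)
    for dx in np.arange(-.012,.0121,.0005):
      for dy in np.arange(-.012,.0121,.0005):
        p=s.proj(place(P,[.442+dx,-.096+dy,.1425,zz])).astype(np.float32)
        v=cv2.remap(G,p[None,:,0],p[None,:,1],1).mean()
        if v>best[0]:best=(v,.442+dx,-.096+dy)
    o=np.array(best[1:]); j=o+.135*np.array([np.cos(.1425),np.sin(.1425)])
    c,sn=np.cos(.144),np.sin(.144); d=j-blk[:2]; print(nm,best,"jaw rel blk",d@[c,sn],d@[-sn,c])
# dark mask overlay
p=s.proj(place(HD,[*o,.1425,.0463])); pn=s.proj(place(BLK,[*blk]))
c=cv2.resize(s.px[150:270,200:320],(600,600),interpolation=cv2.INTER_CUBIC); c=np.clip(c*1.4,0,255).astype(np.uint8)
for q,k in[(a,(0,0,255)) for a in p]+[(a,(0,255,0)) for a in pn]: cv2.circle(c,tuple(((q-[200,150]+.5)*5).astype(int)),1,k,-1)
cv2.imwrite("pics/o3.png",c)
```

```text
blk [ 0.62538872 -0.06719856  0.14204491]
blk now [ 0.60319529 -0.07048559  0.14436322]
head (np.float32(122.58532), np.float64(0.449), np.float64(-0.09049999999999998)) jaw rel blk -0.04290705633989356 0.0020495207317296473
jaw (np.float32(162.41219), np.float64(0.4505), np.float64(-0.08999999999999998)) jaw rel blk -0.041350830058744154 0.0023290914059071514
```

View pics/o3.png

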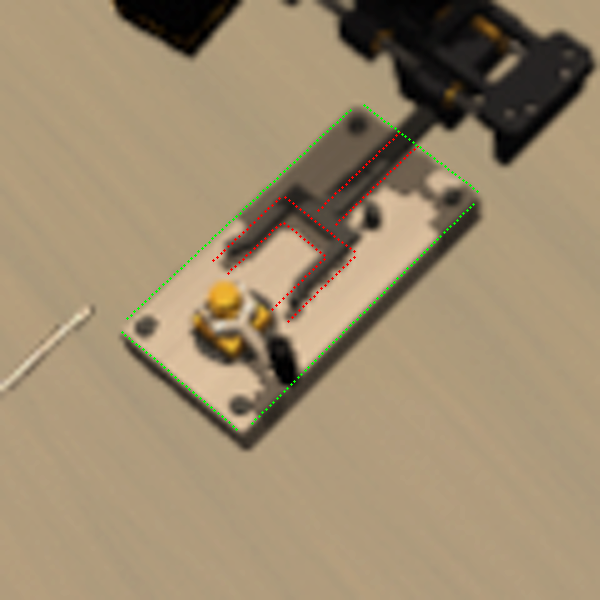

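Run:
```python
from fit import *
def grid(s,P,o,yaw,zz,r=.012,sc=.8):
    im=cv2.GaussianBlur(s.px.astype(np.float32).mean(2),(0,0),sc); G=np.hypot(cv2.Sobel(im,5,1,0),cv2.Sobel(im,5,0,1)); b=(0,)
    for dx in np.arange(-r,r+1e-6,.0005):
      for dy in np.arange(-r,r+1e-6,.0005):
        p=s.proj(place(P,[o[0]+dx,o[1]+dy,yaw,zz])).astype(np.float32); v=cv2.remap(G,p[None,:,0],p[None,:,1],1).mean()
        if v>b[0]:b=(v,dx,dy)
    return b
HD=SP[SP[:,0]>.03]
s=ld("scene2"); yw=-.2236
for zz in(.060,.0626,.065):
    o=np.array([.4676,.3052])-.010*np.array([np.cos(yw),np.sin(yw)]); b=grid(s,HD,o,yw,zz)
    print("scene2 dev from kin",b,"along/lat",np.array(b[1:])@[np.cos(yw),np.sin(yw)],np.array(b[1:])@[-np.sin(yw),np.cos(yw)])
s=ld("scene3"); o=np.array([.4521,-.0945])-.010*np.array([np.cos(.1425),np.sin(.1425)])
x0,y0=232,168
raw=cv2.resize(s.px[y0:y0+50,x0:x0+50],(400,400),interpolation=cv2.INTER_CUBIC); raw=np.clip(raw*1.6,0,255).astype(np.uint8); ov=raw.copy()
for q in s.proj(place(HD,[*o,.1425,.0463])): cv2.circle(ov,tuple(((q-[x0,y0]+.5)*8).astype(int)),1,(0,0,255),-1)
cv2.imwrite("pics/o4.png",np.hstack([raw,ov]))
```

```text
scene2 dev from kin (np.float32(154.2219), np.float64(-0.0009999999999999905), np.float64(0.0015000000000000117)) along/lat -0.0013077176488510015 0.0012409168186802953
scene2 dev from kin (np.float32(153.66934), np.float64(-0.00049999999999999), np.float64(0.002000000000000012)) along/lat -0.0009310356146548165 0.001839340285059936
scene2 dev from kin (np.float32(153.03806), np.float64(1.0408340855860843e-17), np.float64(0.0025000000000000126)) along/lat -0.0005543535804586315 0.0024377637514395767
```

View pics/o4.png

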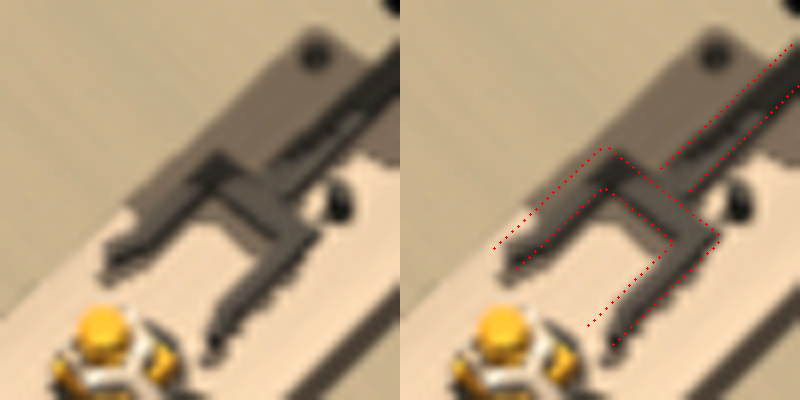

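The kinematic overlay lies about 0.6 px (roughly 1.5 mm) to one side of the head. That matches the scene camera's bias seen after lifting, so the jaw is within about 1 mm laterally and about 50 mm behind the post. I lower it onto the block.

```bash
python3 -m crank '[0,0.02,-0.1,0,0,0.02,-0.2,0,0,0.02,-0.3,0,0,0.02,-0.4,0,0,0.02,-0.5,0]'|egrep 'ee_|ft';  python3 -m crank '[0,0,0,0,0,0,0,0,0,0,0,0,0,0,0,0,0,0,0,0]'|egrep 'ee_|rot|ft'; python3 -m crank '[0,0,-0.03,0,0,0,-0.05,0,0,0,-0.05,0,0,0,-0.05,0,0,0,-0.05,0]'|egrep 'ee_|rot|ft'
```

```text
ee_pos: [0.4505, -0.0936, 0.0344]
ft_force: [-8.1, -0.7, 14.7]
ee_pos: [0.4507, -0.0936, 0.0348]
eef_rot: [-0.071, 0.997, 0.0, -0.0]
ft_force: [-1.8, 0.5, 2.3]
ee_pos: [0.4506, -0.0936, 0.0344]
eef_rot: [-0.071, 0.997, 0.0, -0.001]
ft_force: [-7.8, 1.1, 13.7]
```

```bash
python3 -m crank '[0,0,0.04,0,0.1,0.015,0.04,0,0.3,0.043,0.04,0,0.5,0.072,0.04,0,0.6,0.087,0.04,0]'|egrep 'ee_|ft';  python3 -m crank '[0,0,0,0,0,0,0,0,0,0,0,0,0,0,0,0,0,0,0,0]'|egrep 'ee_|rot|ft'
```

```text
ee_pos: [0.4687, -0.0912, 0.0348]
ft_force: [-6.6, -1.3, 8.2]
ee_pos: [0.4695, -0.0911, 0.0348]
eef_rot: [-0.071, 0.997, -0.0, 0.0]
ft_force: [-1.7, -0.5, 4.3]
```

```bash
python3 -m crank '[0.1,0.014,0,0,0.2,0.029,0,0,0.3,0.043,0,0,0.4,0.057,0,0,0.5,0.072,0,0]'|egrep 'ee_|ft|torq';  python3 -m crank '[0.1,0.014,0,0,0.15,0.022,0,0,0.2,0.029,0,0,0.25,0.036,0,0,0.25,0.036,0,0]'|egrep 'ee_|rot|ft'; python3 -m crank '[0,0,0,0,0,0,0,0,0,0,0,0,0,0,0,0,0,0,0,0]'|egrep 'ee_|rot|ft'
```

```text
ee_pos: [0.481, -0.089, 0.0347]
ft_force: [-12.6, -3.3, 16.4]
ee_pos: [0.4892, -0.0879, 0.0348]
eef_rot: [-0.071, 0.997, 0.0, -0.003]
ft_force: [-11.2, -2.0, 15.5]
ee_pos: [0.4892, -0.0879, 0.0348]
eef_rot: [-0.071, 0.997, 0.0, -0.002]
ft_force: [-11.2, -1.3, 14.8]
```

```bash
python3 -m crank '[0,0,0.03,0,0,0,0.03,0,0,0,0.03,0,0,0,0.03,0,0,0,0.03,0]'|egrep 'ee_|ft|torq';  python3 -m crank '[0.05,0.007,0,0,0.1,0.014,0,0,0.15,0.022,0,0,0.2,0.029,0,0,0.2,0.029,0,0]'|egrep 'ee_|rot|ft'; python3 -m crank '[0,0,0,0,0,0,0,0,0,0,0,0,0,0,0,0,0,0,0,0]'|egrep 'ee_|rot|ft'
python3 - <<'E'
from workcell import *
from h import *
im=[]
for n,(x,y) in(("scene",(225,170)),("top",(325,110))):
    i=get_image(n); np.savez(f"pics/{n}5.npz",**i)
    c=cv2.resize(i["pixels"][y:y+50,x:x+50],(400,400),interpolation=cv2.INTER_CUBIC); im.append(np.clip(c*1.5,0,255).astype(np.uint8))
cv2.imwrite("pics/c5.png",np.hstack(im))
E
```

```text
ee_pos: [0.4915, -0.0877, 0.0351]
ft_force: [-0.2, 0.6, -1.8]
ee_pos: [0.4979, -0.0869, 0.0355]
eef_rot: [-0.071, 0.997, -0.0, 0.0]
ft_force: [-1.1, -0.0, -2.2]
ee_pos: [0.4974, -0.0869, 0.0355]
eef_rot: [-0.071, 0.997, 0.0, -0.0]
ft_force: [0.2, 0.3, -1.2]
```

View pics/c5.png

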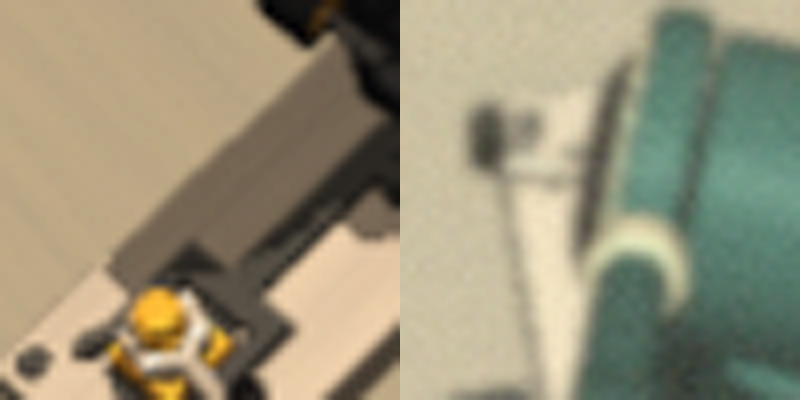

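The scene crop shows the jaw round the nut, with one tine tip at about (236,212) and the head behind the nut at (255,210). I feel for the throat.

```bash
for k in 1 2 3 ; do python3 -m crank '[0.02,0.003,0,0,0.04,0.006,0,0,0.05,0.007,0,0,0.05,0.007,0,0,0.05,0.007,0,0]'|egrep 'ee_|ft'; done
```

```text
ee_pos: [0.499, -0.0867, 0.0355]
ft_force: [-0.7, 0.1, -1.0]
ee_pos: [0.5005, -0.0865, 0.0354]
ft_force: [-0.4, 0.1, -2.4]
ee_pos: [0.502, -0.0863, 0.0354]
ft_force: [0.2, -0.0, -2.3]
```

```bash
for k in 1 2 3 ; do python3 -m crank '[0.02,0.003,0,0,0.04,0.006,0,0,0.05,0.007,0,0,0.05,0.007,0,0,0.05,0.007,0,0]'|egrep 'ee_|ft'; done
```

```text
ee_pos: [0.5035, -0.0861, 0.0355]
ft_force: [-0.2, 0.2, -2.0]
ee_pos: [0.5049, -0.0858, 0.0354]
ft_force: [0.4, -0.7, -2.2]
ee_pos: [0.5054, -0.0856, 0.0351]
ft_force: [-5.3, -1.2, 0.1]
```

The throat touches the nut at x = 0.5054. I back off slightly, set the spanner down, release and rise.

```bash
python3 -m crank '[-0.04,-0.006,0,0,-0.04,-0.006,-0.01,0,-0.04,-0.006,-0.01,0,-0.04,-0.006,-0.01,0,-0.04,-0.006,-0.01,0]'|egrep 'ee_|ft'; python3 -m crank '[0,0,0,0,0,0,0,0,0,0,0,0,0,0,0,0,0,0,0,0]' 0|egrep 'ee_|ft|wid'; python3 -m crank '[0,0,0,0,0,0,0,0,0,0,0,0,0,0,0,0,0,0,0,0]'|egrep 'ee_|ft|wid'
python3 -m crank '[0,0,0.5,0,0,0,1.5,0,0,0,2.5,0,0,0,3.5,0,0,0,4.5,0]'|egrep 'ee_|ft|wid'; python3 -m crank '[0,1,0,0,0,2,0,0,0,3,0,0,0,4,0,0,0,4,0,0]' -1|egrep 'ee_|ft|wid';python3 -m crank '[0,0,0,0,0,0,0,0,0,0,0,0,0,0,0,0,0,0,0,0]' |egrep 'ee_|ft|wid'
```

```text
ee_pos: [0.5054, -0.0858, 0.0352]
ft_force: [-1.9, -0.5, -1.7]
ee_pos: [0.5058, -0.0859, 0.0355]
ft_force: [-0.7, -0.1, -0.4]
width: 0.0438
ee_pos: [0.5052, -0.0858, 0.0351]
ft_force: [-0.3, -0.4, 1.1]
width: 0.0441
ee_pos: [0.5049, -0.0857, 0.1713]
ft_force: [1.2, 0.2, -0.4]
width: 0.0441
ee_pos: [0.505, 0.0382, 0.1703]
ft_force: [0.2, 0.5, -0.2]
width: 0.0125
ee_pos: [0.5053, 0.0332, 0.1701]
ft_force: [-0.3, -0.0, -0.2]
width: 0.0006
```

Run:
```python
from workcell import *
from h import *
import fit as F
im=[]
for n,(x,y) in(("scene",(225,165)),("top",(325,110))):
    i=get_image(n); np.savez(f"pics/{n}6.npz",**i)
    c=cv2.resize(i["pixels"][y:y+70,x:x+62],(400,452),interpolation=cv2.INTER_CUBIC); im.append(np.clip(c*1.5,0,255).astype(np.uint8))
cv2.imwrite("pics/c6.png",np.hstack(im)); print(get_obs()["ee_pos"],get_obs()["time"])
```

```text
[0.50529242 0.03344043 0.17012229] 16.3833
```

View pics/c6.png

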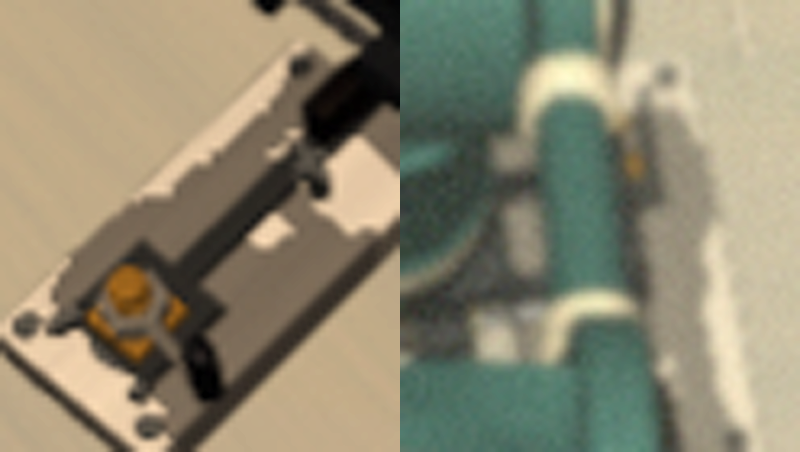

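The scene crop shows the jaw fully round the nut at (244,213), with the shank along the block past the peg at (274,192). I cage the lever handle with the fingers (tool y along the tangent, no clamping), then push with the trailing pad.

```bash
python3 -m crank '[1,-0.3,0,-1.1,2,-0.6,0,-2.2,3,-1,0,-3.3,4.18,-1.4,0,-4.4,4.18,-1.4,0,-5.5]' -0.3|egrep 'ee_|ft|wid'; python3 -m crank '[0,0,0,-1.1,0,0,0,-2.2,0,0,0,-3.3,0,0,0,-4.4,0,0,0,-5.5]'|egrep 'ee_|rot';python3 -m crank '[0,0,0,-1.1,0,0,0,-2.2,0,0,0,-3.3,0,0,0,-4.4,0,0,0,-5.5]'|egrep 'ee_|rot'; python3 -m crank '[0,0,0,-0.6,0,0,0,-0.6,0,0,0,-0.6,0,0,0,-0.6,0,0,0,-0.6]'|egrep 'ee_|rot|wid'; python3 -c "
from workcell import *
o=get_obs();print(o['joints'].round(2),o['ee_pos'],o['eef_rot'])"
```

```text
ee_pos: [0.6361, -0.0104, 0.1695]
ft_force: [-0.6, 0.6, -0.2]
width: 0.0301
ee_pos: [0.6306, -0.0083, 0.1698]
eef_rot: [0.486, 0.874, -0.0, -0.0]
ee_pos: [0.6306, -0.0083, 0.17]
eef_rot: [0.715, 0.7, -0.0, -0.0]
ee_pos: [0.6306, -0.008, 0.1701]
eef_rot: [0.734, 0.68, -0.0, -0.0]
width: 0.0308
[-0.05  0.23  1.77 -0.    1.14  0.02] [ 0.63062009 -0.0079666   0.17008133] [ 7.33648435e-01  6.79529225e-01 -6.43392327e-05 -3.85322786e-05]
```

```bash
python3 -m crank '[0,0,-0.6,0,0,0,-1.2,0,0,0,-1.8,0,0,0,-2.1,0,0,0,-2.4,0]'|egrep 'ee_|ft';python3 -m crank '[0,0,-0.2,0,0,0,-0.4,0,0,0,-0.6,0,0,0,-0.8,0,0,0,-0.93,0]'|egrep 'ee_|ft';python3 -m crank '[0,0,0,0,0,0,0,0,0,0,0,0,0,0,0,0,0,0,0,0]'|egrep 'ee_|ft|wid'
```

```text
ee_pos: [0.6301, -0.0078, 0.097]
ft_force: [0.2, -0.2, -0.1]
ee_pos: [0.6308, -0.0078, 0.0699]
ft_force: [-0.2, 0.3, 0.5]
ee_pos: [0.631, -0.0078, 0.0707]
ft_force: [-0.5, 0.4, -0.5]
width: 0.0301
```

```bash
python3 - <<'E'
import numpy as np
p=np.array([.626,-.0685]);c=np.array([.6308,-.0078]);prev=None
for k in np.arange(0,11,.5):
    a=1.494-.10472*k; q=p+.06*np.array([np.cos(a),np.sin(a)])+.008*np.array([np.sin(a),-np.cos(a)])
    print(k,((q-c)/.03).round(2), "step",None if prev is None else ((q-prev)/.03).round(3)); prev=q
E
python3 -m crank '[0.05,0,0,0,0.1,0,0,0,0.15,0,0,0,0.2,-0.02,0,0,0.26,-0.05,0,0]'|egrep 'ee_|ft'
```

```text
0.0 [ 0.26 -0.05] step None
0.5 [ 0.36 -0.07] step [ 0.103 -0.025]
1.0 [ 0.46 -0.1 ] step [ 0.101 -0.03 ]
1.5 [ 0.56 -0.14] step [ 0.1   -0.035]
2.0 [ 0.66 -0.18] step [ 0.098 -0.04 ]
2.5 [ 0.76 -0.23] step [ 0.095 -0.045]
3.0 [ 0.85 -0.28] step [ 0.093 -0.05 ]
3.5 [ 0.94 -0.33] step [ 0.09  -0.055]
4.0 [ 1.03 -0.39] step [ 0.087 -0.06 ]
4.5 [ 1.11 -0.46] step [ 0.084 -0.064]
5.0 [ 1.19 -0.52] step [ 0.08  -0.069]
5.5 [ 1.27 -0.6 ] step [ 0.077 -0.073]
6.0 [ 1.34 -0.67] step [ 0.073 -0.077]
6.5 [ 1.41 -0.75] step [ 0.069 -0.08 ]
7.0 [ 1.47 -0.84] step [ 0.064 -0.084]
7.5 [ 1.53 -0.92] step [ 0.06  -0.087]
8.0 [ 1.59 -1.01] step [ 0.055 -0.09 ]
8.5 [ 1.64 -1.11] step [ 0.05  -0.093]
9.0 [ 1.68 -1.2 ] step [ 0.045 -0.095]
9.5 [ 1.72 -1.3 ] step [ 0.04  -0.098]
10.0 [ 1.76 -1.4 ] step [ 0.035 -0.1  ]
10.5 [ 1.79 -1.5 ] step [ 0.03  -0.101]
ee_pos: [0.6384, -0.0092, 0.0702]
ft_force: [-1.3, 0.3, 1.1]
```

```bash
python3 -m crank '[0.1,-0.02,0,-0.5,0.2,-0.05,0,-1,0.3,-0.09,0,-1.5,0.4,-0.13,0,-2,0.4,-0.13,0,-2]'|egrep 'ee_|ft|wid'; python3 -m crank '[0.1,-0.05,0,-0.5,0.19,-0.1,0,-1,0.28,-0.15,0,-1.5,0.37,-0.21,0,-2,0.37,-0.21,0,-2]'|egrep 'ee_|ft|wid'
python3 - <<'E'
from workcell import *
from h import *
i=get_image("scene"); v=V(i); np.savez("pics/scene7.npz",**i)
print(get_obs()["ft_force"],get_obs()["wrist_torque"])
E
```

```text
ee_pos: [0.6504, -0.0132, 0.0701]
ft_force: [-0.8, 0.5, 1.8]
width: 0.0308
ee_pos: [0.6614, -0.0196, 0.0701]
ft_force: [-1.1, 0.3, 1.7]
width: 0.0309
[-1.91692631  1.09094092  1.27137768] [ 0.01043488  0.31566937 -0.0282866 ]
```

```bash
python3 -m crank '[0.08,-0.06,0,-0.5,0.16,-0.13,0,-1,0.24,-0.21,0,-1.5,0.31,-0.28,0,-2,0.31,-0.28,0,-2]'|egrep 'ee_|ft|wid'; python3 -m crank '[0.03,-0.04,0,-0.25,0.07,-0.08,0,-0.5,0.1,-0.12,0,-0.75,0.13,-0.17,0,-1,0.13,-0.17,0,-1]'|egrep 'ee_|ft|wid'
```

```text
ee_pos: [0.6708, -0.0279, 0.0702]
ft_force: [-1.3, 0.7, 0.3]
width: 0.0308
ee_pos: [0.675, -0.0332, 0.0702]
ft_force: [-0.6, 1.6, -0.5]
width: 0.0306
```

```bash
python3 -m crank '[0.02,-0.03,0,-0.17,0.04,-0.06,0,-0.34,0.06,-0.09,0,-0.5,0.06,-0.09,0,-0.5,0.06,-0.09,0,-0.5]'|egrep 'ee_|ft'; python3 -m crank '[0.02,-0.03,0,-0.17,0.04,-0.06,0,-0.34,0.055,-0.09,0,-0.5,0.055,-0.09,0,-0.5,0.055,-0.09,0,-0.5]'|egrep 'ee_|ft'
```

```text
ee_pos: [0.6768, -0.0359, 0.0703]
ft_force: [-1.0, 1.5, -0.3]
ee_pos: [0.6784, -0.0385, 0.0703]
ft_force: [-0.3, 1.4, 1.2]
```

```bash
python3 -m crank '[0.02,-0.03,0,-0.17,0.035,-0.06,0,-0.34,0.05,-0.093,0,-0.5,0.05,-0.093,0,-0.5,0.05,-0.093,0,-0.5]'|egrep 'ee_|ft'; python3 -m crank '[0.02,-0.03,0,-0.17,0.03,-0.06,0,-0.34,0.045,-0.095,0,-0.5,0.045,-0.095,0,-0.5,0.045,-0.095,0,-0.5]'|egrep 'ee_|ft'
```

```text
ee_pos: [0.6797, -0.0412, 0.0702]
ft_force: [-2.1, 2.8, 1.4]
ee_pos: [0.6806, -0.0435, 0.0701]
ft_force: [-2.2, 4.9, 1.6]
```

```bash
for k in 1 2; do python3 -m crank '[0.01,-0.02,0,0,0.01,-0.02,0,0,0.01,-0.02,0,0,0.01,-0.02,0,0,0.01,-0.02,0,0]'|egrep 'ee_|ft'; done; python3 -c "
from workcell import *
import time
print(get_obs()['ft_force'])"
```

```text
ee_pos: [0.6808, -0.0437, 0.0701]
ft_force: [-2.9, 5.5, 1.5]
ee_pos: [0.6809, -0.044, 0.0701]
ft_force: [-3.6, 5.0, 2.0]
[-3.64715066  4.99619856  1.99721007]
```

```bash
for k in 1 2; do python3 -m crank '[0.015,-0.03,0,0,0.015,-0.03,0,0,0.015,-0.03,0,0,0.015,-0.03,0,0,0.015,-0.03,0,0]'|egrep 'ee_|ft'; done
```

```text
ee_pos: [0.6811, -0.0445, 0.07]
ft_force: [-3.4, 7.6, 2.1]
ee_pos: [0.6813, -0.0449, 0.07]
ft_force: [-4.7, 9.4, 2.8]
```

```bash
for k in 1 2; do python3 -m crank '[0,0,0,0,0,0,0,0,0,0,0,0,0,0,0,0,0,0,0,0]'|egrep 'ee_|ft'; done
python3 - <<'E'
from workcell import *
from h import *
a=np.array([.626,-.0685]);o=get_obs();d=o["ee_pos"][:2]-a;th=np.arctan2(d[1],d[0]);print("TCP ang",th,"r",np.hypot(*d),"handle ang",th+.133,"swept",1.49-th-.133)
i=get_image("scene");v=V(i);np.savez("pics/scene8.npz",**i)
E
```

```text
ee_pos: [0.6812, -0.0449, 0.0699]
ft_force: [-4.1, 8.5, 3.1]
ee_pos: [0.6813, -0.0449, 0.07]
ft_force: [-5.0, 9.0, 2.4]
TCP ang 0.4033012152183479 r 0.0600906247937971 handle ang 0.536301215218348 swept 0.953698784781652
```

About 10 N tangential held for over 1 s, and the swing matches the jam nut at home. I back off to the middle of the cage, then rise clear.

```bash
python3 -m crank '[-0.03,0.05,0,0,-0.06,0.1,0,0,-0.1,0.16,0,0,-0.14,0.23,0,0,-0.16,0.28,0,0]'|egrep 'ee_|ft'; python3 -m crank '[0,0,0,0,0,0,0,0,0,0,0,0,0,0,0,0,0,0,0,0]'|egrep 'ee_|ft'; python3 -m crank '[0,0,0.3,0,0,0,0.8,0,0,0,1.6,0,0,0,2.6,0,0,0,3.6,0]'|egrep 'ee_|ft'; python3 -m crank '[-1,0,0,0,-2,0,0,0,-3,1,0,0,-4,2,0,0,-4,3,0,0]'|egrep 'ee_|ft';python3 -m crank '[0,1,0,0,0,2,0,0,0,3,0,0,0,4,0,0,0,5,0,0]'|egrep 'ee_|ft';python3 -m crank '[0,0,0,0,0,0,0,0,0,0,0,0,0,0,0,0,0,0,0,0]'|egrep 'ti|ee_|ft'
python3 - <<'E'
from workcell import *
from fit import *
for n in("scene","top"):
    i=get_image(n); np.savez(f"pics/{n}9.npz",**i)
t,s=ld("top9"),ld("scene9")
for q in((330,120),(337,127),(345,117),(356,130)):print(q,t.dp(*q).round(3))
# highest points in top depth near the post: handle location
o=t.T[:3,3]
for v in(t,s):
    u=np.array([(a,b) for b in range(90,260) for a in range(200,420) if v.dep[b,a]>0])
    P=np.array([v.dp(*x) for x in u]); m=(P[:,2]>.085)&(P[:,2]<.115)&(np.hypot(P[:,0]-.626,P[:,1]+.0685)<.09); print("handle",P[m].mean(0).round(4),m.sum())
print("span fit",fit([s],SP,[.491,-.088,.143,.03][:3]) if 0 else "")
# spanner at z=.03
print(fit([s,t],place(np.vstack([SP[SP[:,0]<.1],GR]),[0,0,0,.03]),[.4925,-.0875,.143]))
E
```

```text
ee_pos: [0.6783, -0.0392, 0.0705]
ft_force: [-0.4, -0.5, 0.1]
ee_pos: [0.6779, -0.0388, 0.0703]
ft_force: [0.4, -0.3, -0.1]
ee_pos: [0.6775, -0.0386, 0.1804]
ft_force: [0.7, -0.4, 1.4]
ee_pos: [0.5525, 0.0513, 0.1789]
ft_force: [0.1, 0.8, -0.3]
ee_pos: [0.5582, 0.203, 0.1805]
ft_force: [1.0, -0.0, -0.7]
time: 28.15
ee_pos: [0.5579, 0.2001, 0.1786]
ft_force: [-0.1, 0.2, -0.0]
(330, 120) [0.683 0.005 0.004]
(337, 127) [ 0.651 -0.015  0.029]
(345, 117) [ 0.67  -0.037  0.059]
(356, 130) [ 0.624 -0.067  0.075]
handle [ 0.6765 -0.0351  0.0987] 24
handle [ 0.6771 -0.0312  0.0986] 34
span fit 
(array([ 0.49381217, -0.08202833,  0.12551564]), np.float64(264.44256591796875))
```

The handle is at about 0.54 rad (swept about 0.95), the spanner still seated against the peg, and the robot is clear. I hand in.

```bash
python3 -c "
from workcell import *
print(close_job())"
```

```text
the job is handed in; nothing more can be done
None
```

The job is handed in at about 28 s, with no verdict returned: the spanner is on the lower nut with its shank on the peg side, the jam nut was snugged with about 10 N on the lever (home by force rise and swing angle; the joint itself was not read), and the arm was clear of everything. The bystanders were not re-measured at the end, but the arm never worked near them.

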